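Seat the slide tray on its twin pegs and lock it

TASK

Hang the slide tray on the two upright pegs of the loading fixture: feel for the pegs so that both come up through the tray's two holes together and the tray lies flat on the bed. Then push the keeper by its knob fully across the tray's edge to lock it. Go slowly and gently where things touch, without forcing the tray onto the pegs, and leave the other things on the bench alone.

Things in the scene. Friction and masses are not known exactly. Their poses are not given: they have to be found in the camera images.
- tray: Slide tray: flat aluminium plate 90 (x) x 120 (y) x 6 mm, 0.15 to 0.31 kg, loose on the worktop, a glass slide fixed either side of a black upright rib. Two round through holes, 10.4 mm diameter, at x = 0, y = -46 and +46 mm. Origin: centre of the underside; z up. Same when turned by half a turn.
- tray_rib (a point): Top centre of the tray's black grip rib, 40 mm above the underside. The rib is 12 mm thick (tray x), 50 mm long (tray y), and stands in the middle of the plate from 6 to 40 mm above the underside; grip it across the 12 mm from above.
- fixture: Loading fixture, fixed: aluminium bed 130 (x) x 126 (y) mm, flat top 30 mm above the worktop, foot plate 144 x 170 mm. Origin: at worktop height under the bed's centre; x, y along the bed. Two steel pegs, 8 mm diameter, tips slightly chamfered, stand at fixture y = -46 and +46 mm and rise 18 mm above the bed (48 mm above the worktop).
- bed_top (a point): Centre of the bed's top. Both pegs share one fixture x, which is NOT measured: clamped anywhere from -14 to +14 mm of this point along two dark slots. See them, or slide the tray lightly along x on the peg tips until it drops. Gentle forces do not move them. Seated, the tray's underside is on the bed, its y axis along the fixture's y (either way round).
- keeper (a joint): Keeper slide on the fixture's +y side, in m: 0 = open (tongue 6 mm clear of a seated tray), 0.022 = home at its stop, tongue 16 mm over the tray's edge, 1.5 mm above the plate. It moves towards fixture -y as the value grows, starts at 0 to 0.003, slides with about 2 N and stays where left.
- keeper_knob (a point): Top centre of the keeper's black upright knob: 12 mm diameter, 42.5 to 70.5 mm above the worktop; at fixture x = 25, y = 90 mm when open. It stands on the steel tongue (14 mm wide, top 42.5 mm high, reaching 16 mm past the knob's centre to +y and 24 mm to -y). Guide cheeks beside it are 42 mm high; nothing nearby is higher.
- bnc_tee: Bystander, leave alone: small metal T-shaped connector, 34 x 40 x 14 mm. Origin: centre of its underside.
- post_loose: Bystander, leave alone: plain steel post lying down, 75 mm long, 13 mm thick. Origin: centre of its underside.
- screw_tin: Bystander, leave alone: small round open tin of screws, 49 mm wide, 18 mm high. Origin: centre of its underside.
- objective_pot: Bystander, leave alone: small black pot, 41 mm wide, 51 mm high. Origin: centre of its underside.
- petri_c: Bystander, leave alone: round dish, 59 mm wide, 12 mm high. Origin: centre of its underside.
- objective_spare: Bystander, leave alone: spare microscope objective standing upright, 28 mm wide, 47 mm high. Origin: centre of its underside.

How it is judged (in metres and radians):
On the way:
1. the tray lies flat on the bed with both pegs through its holes, the keeper still open (z of tray in the frame of fixture between 0.0285 and 0.032 m and x of tray in the frame of fixture between -0.017 and 0.017 m and y of tray in the frame of fixture between -0.004 and 0.004 m and angle between tray's own z axis and vertical below 0.03 rad and angle between the x axis of tray and the x axis of fixture, either way round below 0.08 rad and value of joint keeper below 0.008 m), for 0.2 s.
At the end, for the whole second after the job is handed in: Tray flat on the bed, both pegs through its holes (underside within 2 mm of the bed top, tilt under 0.03 rad, within 4 mm of the bed centre in fixture y and 17 mm in x, axes aligned within 0.08 rad); keeper past 18.5 mm of its 22 mm; tray at rest (z of tray in the frame of fixture between 0.0285 and 0.032 m and x of tray in the frame of fixture between -0.017 and 0.017 m and y of tray in the frame of fixture between -0.004 and 0.004 m and angle between tray's own z axis and vertical below 0.03 rad and angle between the x axis of tray and the x axis of fixture, either way round below 0.08 rad and value of joint keeper above 0.0185 m and linear speed of tray below 0.02 m/s); the robot touches nothing.
It fails at once if the tray is pressed against the fixture or its pegs with more than 35 N (contact force between tray and fixture above 35 N).
It fails at once if the gripper presses on the fixture or keeper with more than 35 N (contact force between the fingers and fixture above 35 N).
It fails at once if a bystander (tee, post, tin, pot, dish or objective) is moved by more than 20 mm (distance of any of bnc_tee, post_loose, screw_tin, objective_pot, petri_c, objective_spare from where it was at the start of the episode above 0.02 m).
It also fails if it takes over 72 s, if anything falls off the work surface, if the arm or the gripper's body presses on something with over 40 N, if the wrist force passes 120 N, or if a joint passes its speed limit or range.

ROBOT

A 6-joint arm with a two-finger parallel gripper is mounted at the origin on a cart in front of the work surface, level with it; the furniture and walls round the work are solid. World frame = base frame: x ahead of the robot, y to its left, z up, the work surface at z = 0. Lengths are in m, angles in degrees, forces in N, time in s.
With the tool pointing down it reaches from about 0.4 to 0.825 m from the base axis. Payload 7 kg.
Tool frame: the origin (TCP) lies between the finger pads; the fingertips stand 25 mm ahead of it and the grasp point (between the pads) lies 6 mm ahead of it; z points along the fingers, y is the line along which they close (so a half turn about z gives the same grasp; the last joint's range is limited). The gripper opens to 88 mm and grips with 3 to 60 N. Pads are 19 mm wide; open, the fingers measure 130 mm over their backs; the gripper's body (78 mm by 193 mm) begins 47 mm behind the grasp point.
Start: joints at [92.939, 20.546, 0.682, 0, -70.136, -16.507], TCP at [0.158, 0.656, 0.252] pointing down, gripper open.
Joint ranges: [-176.03, 176.03], [-82.01, 121.73], [-58.28, 71.71], [-173.87, 95.51], [-174.79, -0.11], [-173.66, 173.66]. Speed limits (degrees/s): [136.94, 136.94, 172.46, 180, 180, 180].

INTERFACE

Orientations are given as [roll, pitch, yaw] about the fixed x, y, z axes, in that order (R = Rz(yaw) Ry(pitch) Rx(roll)).
In Python, from plant import r gives the robot as it stands.
- The arm moves only by the shell command python3 -m crank 'ROWS' [FORCE]. ROWS is JSON, a list of rows, each a list of 3 entries, a list of its own where there are three numbers: the turn, a rotation vector about the tool's x, y, z in degrees, then the shift along the tool's x, y, z in cm, then the closure, from -1 (fully open) to 1 (shut). In form: [[[wx, wy, wz], [dx, dy, dz], fingers], ...]. A call has 1 to 8 rows; each row shifts and turns the commanded pose from where the row before left it, along the tool's axes as they then stand; what a row does not reach is not made up. A row lasts 1/10 s, in which the tool goes at most 50 mm and 8.59 degrees, less where a joint would pass 70% of its speed; a pose out of reach is approached as far as the arm can. A call with a gripper value outside its range is refused whole. The fingers move at their own pace and stop on an object; FORCE is the grip in N (left out, the last holds). Time passes only in rows, so rows that do not move let the fingers close. It gives the time, the measured TCP pose, the force, the opening and the grip force at its end, in the units of the state.
- r.get_state(): the state, without advancing time (a new reading comes with each control period).
- r.capture(name): name is "scene" or "top"; returns a dict with "color" (480x640x3 uint8, red, green, blue), "range_z" (480x640 float32, m along the optical axis (not along the pixel's ray), 0 where there is no reading), "intrinsics" (3x3 intrinsics, pixels), "world_from_camera" (4x4, takes a point from camera to world coordinates). Camera axes: x right, y down, z forward; pixel columns grow to the right and rows downward; lengths in m; the calibration is good to about 2 mm. A picture is of the moment at which its call begins.
- r.close_job(): hands the job in; it is judged then, once.
The state is a dict: "time_s": time; "joints": joint angles; "qd": joint speeds; "joint_torque": joint torques, N m; "tcp_pos": TCP position; "eef_rot": TCP orientation; "contact_force": force on the tool from outside, world axes, zero at the start; "moment": the same for the moment, N m; "gripper_width": finger opening in m; "gripper_force": force on a finger pad.
Only numpy, scipy, OpenCV 4.12 (cv2) and the standard library are available. Lean on these libraries where they do the work, as an engineer would, in place of code of your own. Each camera call takes 0.05 s, during which the arm holds its last target. There are 200 camera calls.

## Working session

There is one attempt and no reset: what is moved stays moved. The work goes in short steps, Python scripts to look and compute and a shell command to move; the robot and the scene stay as the last step left them, time stands still between calls to the robot, and variables do not carry over. Pictures are saved under pics/ and viewed, at most 10 in all, crops included, and the job is handed in when it is done.

```bash
mkdir -p pics
python3 - <<'E'
from plant import r
import cv2,numpy as np
s=r.get_state();print({k:np.round(v,3) for k,v in s.items()})
for n in("top","scene"):
    c=r.capture(n);cv2.imwrite(f"pics/{n}0.png",c["color"][:,:,::-1]);np.savez(f"{n}0.npz",**c)
    print(n,c["intrinsics"],c["world_from_camera"].round(4))
E
```

```text
{'time_s': np.float64(0.0), 'joints': array([ 9.2939e+01,  2.0591e+01,  6.3300e-01, -1.9000e-02, -7.0135e+01,
       -1.6507e+01]), 'qd': array([ 0.019, -0.019,  0.007, -0.019, -0.009,  0.047]), 'joint_torque': array([ 1.0000e-03, -5.8272e+01,  2.9306e+01,  6.9970e+00,  7.0000e-03,
       -0.0000e+00]), 'tcp_pos': array([0.158, 0.656, 0.251]), 'eef_rot': array([ 1.79906e+02, -9.00000e-03, -1.35740e+01]), 'contact_force': array([-0.475, -0.421,  0.34 ]), 'moment': array([ 0.007, -0.009, -0.009]), 'gripper_force': np.float64(0.0), 'gripper_width': np.float64(0.088)}
top [[574.12910964   0.         313.83597212]
 [  0.         574.12910964 229.93753875]
 [  0.           0.           1.        ]] [[-0.0695 -0.9747  0.2123  0.2723]
 [-0.9976  0.0667 -0.0203 -0.0625]
 [ 0.0056 -0.2132 -0.977   1.2661]
 [ 0.      0.      0.      1.    ]]
scene [[473.77118795   0.         328.80569445]
 [  0.         473.77118795 237.00247756]
 [  0.           0.           1.        ]] [[ 0.5703 -0.515   0.64   -0.0428]
 [-0.8213 -0.3741  0.4308 -0.4417]
 [ 0.0176 -0.7713 -0.6363  0.6575]
 [ 0.      0.      0.      1.    ]]
```

View pics/top0.png

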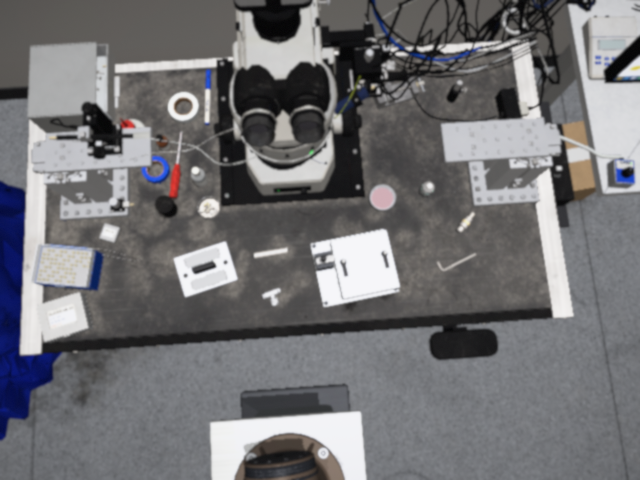

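View pics/scene0.png

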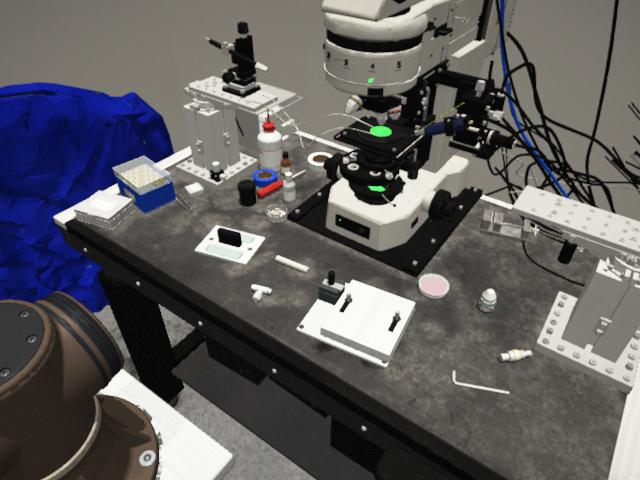

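Top view: tray at about (205,269), fixture bed at (365,266), keeper at about (323,260), pegs at about (344,268) and (385,259), tee (272,296), post (270,253). I'll enlarge both.

Run:
```python
import cv2,numpy as np
t=cv2.imread("pics/top0.png");s=cv2.imread("pics/scene0.png")
a=cv2.resize(t[225:313,165:245],None,fx=5,fy=5,interpolation=cv2.INTER_CUBIC)
b=cv2.resize(t[225:313,305:405],None,fx=5,fy=5,interpolation=cv2.INTER_CUBIC)[:, :400+100]
cv2.imwrite("pics/topcrop.png",np.hstack([a,b])[:, :800])
c=cv2.resize(s[265:365,295:420],None,fx=6,fy=6,interpolation=cv2.INTER_CUBIC)
cv2.imwrite("pics/scenecrop.png",c)
```

```text
(no output)
```

View pics/topcrop.png

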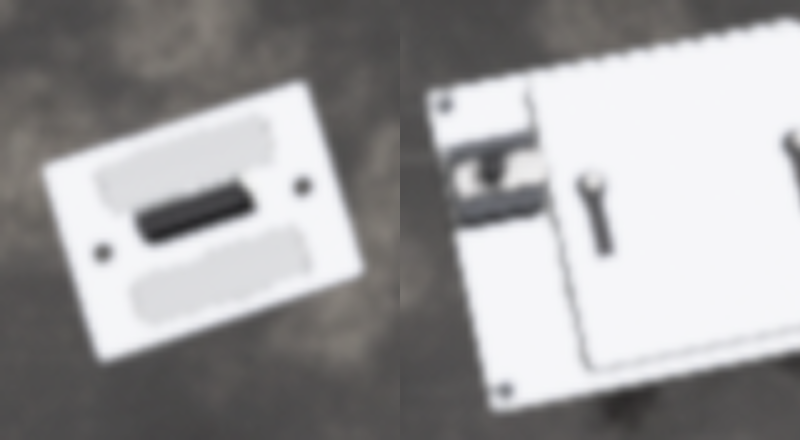

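View pics/scenecrop.png

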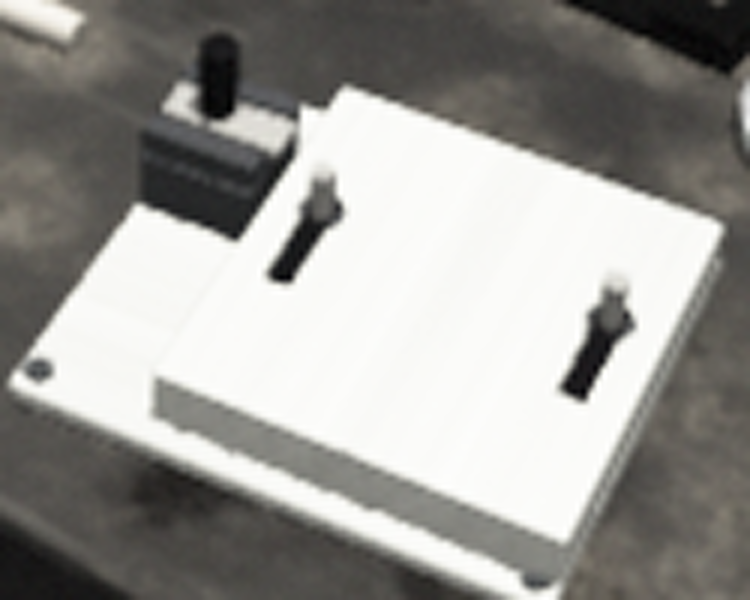

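The crops show the tray's corners, its holes at crop (102,252) and (303,186), and the rib. The scene crop shows the bed corners, the peg tips at (323,170) and (616,280), and the knob top at (218,38). I'll fit poses from these points.

```bash
cat > h.py <<'E'
import numpy as np,cv2
from scipy.optimize import least_squares
def load(n):
    return dict(np.load(n+".npz"))
def proj(c,P):
    W=np.linalg.inv(c["world_from_camera"]);P=np.atleast_2d(P)@W[:3,:3].T+W[:3,3]
    p=P@c["intrinsics"].T;return p[:,:2]/p[:,2:]
def back(c,uv,z):
    M=c["world_from_camera"];d=M[:3,:3]@np.linalg.inv(c["intrinsics"])@[uv[0],uv[1],1]
    return M[:3,3]+d*(z-M[2,3])/d[2]
def place(p,L):
    L=np.atleast_2d(L);a=p[2];R=np.array([[np.cos(a),-np.sin(a)],[np.sin(a),np.cos(a)]])
    return np.c_[L[:,:2]@R.T+p[:2],L[:,2]]
E
python3 - <<'E'
from h import *
top,sc=load("top0"),load("scene0")
T=lambda a:np.array(a)/5+[165,225]; F=lambda a:(np.array(a)-[400,0])/5+[305,225]; S=lambda a:np.array(a)/6+[295,265]
# pixel centre shift for resize
o5,o6=.4,.4167
h=T([(102,252),(303,186)])-o5; co=T([(43,165),(303,82),(363,272),(103,362)])-o5
print("tray holes",[back(top,u,.006).round(4) for u in h]);print("corners",[back(top,u,.006).round(4) for u in co])
L=np.array([[0,46,.006],[0,-46,.006],[.045*1000,60,.006],[45,-60,.006],[-45,-60,.006],[-45,60,.006]])*[1e-3,1e-3,1]
L[2:,0]=[.045,.045,-.045,-.045]
f=least_squares(lambda p:(proj(top,place(p,L))-np.r_[h,co][[0,1,2,3,4,5]]).ravel(),[.4,.1,.3])
# order: TL=+x+y, TR=+x-y, BR=-x-y, BL=-x+y
print("tray",f.x.round(4),np.degrees(f.x[2]),f.fun.reshape(-1,2).round(2))
bc=S([(345,88),(725,228),(565,545),(155,380)])-o6;pg=S([(323,170),(616,280)])-o6;kn=S([(218,38)])-o6
def mod(p):
    return place(p,[[.065,.063,.03],[.065,-.063,.03],[-.065,-.063,.03],[-.065,.063,.03],[p[3],.046,.048],[p[3],-.046,.048],[.025,.09-p[4],.0705]])
g=least_squares(lambda p:(proj(sc,mod(p))-np.r_[bc,pg,kn]).ravel(),[.45,-.15,.2,0,0])
print("fix scene",g.x.round(4),np.degrees(g.x[2]),g.fun.reshape(-1,2).round(2))
pt=F([(593,180),(793,142)])-o5; bl=F([(588,370)])-o5; 
print("pegs top",[back(top,u,.048).round(4) for u in pt],"bedBL",back(top,bl[0],.03).round(4));q=mod(g.x);print("pegs scene",q[4:].round(4),"BL",q[3].round(4))
# depth-based
for n,c in(("top",top),("scene",sc)):
    z=c["range_z"];v,u=np.mgrid[:480,:640];K=c["intrinsics"]
    P=np.stack([(u-K[0,2])/K[0,0]*z,(v-K[1,2])/K[1,1]*z,z],-1)@c["world_from_camera"][:3,:3].T+c["world_from_camera"][:3,3]
    d=np.linalg.norm(P[...,:2]-g.x[:2],axis=-1)
    m=(z>0)&(d<.11)&(abs(P[...,2]-.03)<.008)
    print(n,m.sum(),"bed z",np.median(P[m][:,2]),cv2.minAreaRect((P[m][:,:2]*1000).astype(np.float32)))
    m=(z>0)&(np.linalg.norm(P[...,:2]-f.x[:2],axis=-1)<.03)&(P[...,2]>.033)
    print(" rib",m.sum(),P[m].mean(0).round(4),cv2.minAreaRect((P[m][:,:2]*1000).astype(np.float32)))
E
```

```text
tray holes [array([0.4641, 0.2019, 0.006 ]), array([0.4875, 0.1125, 0.006 ])]
corners [array([0.5048, 0.2272, 0.006 ]), array([0.5345, 0.1107, 0.006 ]), array([0.4473, 0.0875, 0.006 ]), array([0.4156, 0.2025, 0.006 ])]
tray [0.4756 0.157  0.2606] 14.928794253258797 [[ 0.2   0.14]
 [-0.07  0.  ]
 [ 0.26  0.5 ]
 [ 0.03 -0.04]
 [ 0.   -0.12]
 [-0.42 -0.47]]
fix scene [ 0.456  -0.194   0.1353  0.0132  0.0013] 7.751670017586337 [[-0.21 -0.26]
 [ 0.27 -0.29]
 [ 0.37  0.13]
 [-0.85 -1.14]
 [ 0.37  0.17]
 [ 0.4   0.28]
 [-0.38  1.04]]
pegs top [array([ 0.4655, -0.146 ,  0.048 ]), array([ 0.4761, -0.2334,  0.048 ])] bedBL [ 0.3862 -0.1385  0.03  ]
pegs scene [[ 0.4629 -0.1466  0.048 ]
 [ 0.4753 -0.2378  0.048 ]
 [ 0.4688 -0.1027  0.0705]] BL [ 0.3831 -0.1403  0.03  ]
top 3455 bed z 0.03033877240424876 ((457.18841552734375, -171.86932373046875), (130.35870361328125, 168.41058349609375), 7.628100872039795)
 rib 142 [0.4761 0.1573 0.0399] ((476.41754150390625, 157.81399536132812), (13.492008209228516, 50.65336227416992), 14.872262954711914)
scene 4379 bed z 0.028432438228493728 ((453.5567321777344, -172.46456909179688), (132.88623046875, 168.33865356445312), 7.5243353843688965)
 rib 119 [0.4708 0.1553 0.0372] ((472.1763916015625, 155.86361694335938), (15.25289249420166, 50.592918395996094), 16.95859146118164)
```

```bash
cat > go.py <<'E'
import sys,numpy as np
from scipy.spatial.transform import Rotation as R
from plant import r
def go(x,y,z,yaw):
    s=r.get_state();Rc=R.from_euler("xyz",s["eef_rot"],degrees=True);Rt=R.from_euler("xyz",[180,0,yaw],degrees=True)
    rv=(Rc.inv()*Rt).as_rotvec(degrees=True);d=Rt.inv().apply(np.array([x,y,z])-s["tcp_pos"])*100
    print("turn",rv.round(2),"then shift cm (target frame)",d.round(2),"| F",s["contact_force"].round(1),"t",round(s["time_s"],2))
if __name__=="__main__": go(*map(float,sys.argv[1:]))
E
python3 -m crank '[[[0,0,7.69],[0,0,0],-1],[[0,0,7.69],[0,0,0],-1],[[0,0,7.69],[0,0,0],-1],[[0,0,7.69],[0,0,0],-1],[[0,0,7.69],[0,0,0],-1],[[0,0,7.69],[0,0,0],-1],[[0,0,7.69],[0,0,0],-1],[[0,0,7.69],[0,0,0],-1]]' 15; python3 go.py .4755 .157 .12 -75.1
```

```text
time_s: 0.9
tcp_pos: [0.1583, 0.6559, 0.251]
eef_rot: [180.0, -0.1, -75.4]
contact_force: [-0.0, 0.8, 0.6]
gripper_width: 0.0877
gripper_force: 0.0
turn [ 0.02 -0.06 -0.31] then shift cm (target frame) [ 56.36 -17.82  13.1 ] | F [-0.   0.8  0.6] t 0.9
```

```bash
python3 -m crank '[[[0,0,0],[3.6,-1.1,0],-1],[[0,0,0],[3.6,-1.1,0],-1],[[0,0,0],[3.6,-1.1,0],-1],[[0,0,0],[3.6,-1.1,0],-1],[[0,0,0],[3.6,-1.1,0],-1],[[0,0,0],[3.6,-1.1,0],-1],[[0,0,0],[3.6,-1.1,0],-1],[[0,0,0],[3.6,-1.1,0],-1]]' >/dev/null; python3 -m crank '[[[0,0,0],[3.6,-1.1,1],-1],[[0,0,0],[3.6,-1.1,1],-1],[[0,0,0],[3.6,-1.1,1],-1],[[0,0,0],[3.6,-1.1,2],-1],[[0,0,0],[3.6,-1.1,2],-1],[[0,0,0],[3.6,-1.1,2],-1],[[0,0,0],[3.6,-1.1,2],-1],[[0,0,-0.3],[2,-1.1,2],-1]]'; python3 go.py .4755 .157 .036 -75.1
```

```text
time_s: 2.5
tcp_pos: [0.4728, 0.1579, 0.1207]
eef_rot: [180.0, -0.0, -74.9]
contact_force: [-0.1, 0.7, 0.4]
gripper_width: 0.0875
gripper_force: 0.0
turn [ 0.03 -0.01  0.24] then shift cm (target frame) [ 0.16 -0.23  8.47] | F [-0.1  0.7  0.4] t 2.5
```

```bash
python3 -m crank '[[[0,0,0.2],[0.16,-0.23,2],-1],[[0,0,0],[0,0,2],-1],[[0,0,0],[0,0,2],-1],[[0,0,0],[0,0,1.5],-1],[[0,0,0],[0,0,0.9],-1],[[0,0,0],[0,0,0],-1],[[0,0,0],[0,0,0],1],[[0,0,0],[0,0,0],1]]' 20;python3 -m crank '[[[0,0,0],[0,0,0],1],[[0,0,0],[0,0,0],1],[[0,0,0],[0,0,0],1],[[0,0,0],[0,0,0],1],[[0,0,0],[0,0,0],1],[[0,0,0],[0,0,0],1]]'
```

```text
time_s: 3.3
tcp_pos: [0.4756, 0.1598, 0.0383]
eef_rot: [-179.9, 0.0, -75.0]
contact_force: [-0.6, 0.2, -0.9]
gripper_width: 0.0769
gripper_force: 0.0
time_s: 3.9
tcp_pos: [0.4752, 0.1594, 0.0376]
eef_rot: [-180.0, 0.0, -75.0]
contact_force: [0.2, -0.2, -0.0]
gripper_width: 0.0288
gripper_force: 0.0
```

```bash
python3 -m crank '[[[0,0,0],[0,0,0],1],[[0,0,0],[0,0,0],1],[[0,0,0],[0,0,0],1],[[0,0,0],[0,0,0],1]]' 20;python3 -m crank '[[[0,0,0],[0,0,-0.5],1],[[0,0,0],[0,0,-1],1],[[0,0,0],[0,0,-2],1],[[0,0,0],[0,0,-2],1],[[0,0,0],[0,0,-2],1],[[0,0,0],[0,0,-2],1],[[0,0,0],[0,0,0],1]]';python3 go.py .4705 -.192 .13 -82.3
```

```text
time_s: 4.3
tcp_pos: [0.475, 0.1593, 0.0375]
eef_rot: [180.0, -0.0, -75.0]
contact_force: [-0.9, -0.4, 0.5]
gripper_width: 0.0119
gripper_force: 20.0
time_s: 5.0
tcp_pos: [0.4767, 0.1604, 0.136]
eef_rot: [-179.7, 0.1, -75.0]
contact_force: [0.7, 0.3, -2.2]
gripper_width: 0.0119
gripper_force: 20.0
turn [-0.3   0.13  7.34] then shift cm (target frame) [34.84  5.33  0.6 ] | F [ 0.7  0.3 -2.2] t 5.0
```

```bash
python3 -m crank '[[[0,0,7.3],[0,0,0],1],[[0,0,0],[2,0.4,0],1],[[0,0,0],[3,0.45,0],1],[[0,0,0],[3,0.45,0],1],[[0,0,0],[3.5,0.5,0],1],[[0,0,0],[3.5,0.5,0],1],[[0,0,0],[3.5,0.5,0],1],[[0,0,0],[3.5,0.5,0],1]]' >/dev/null
python3 -m crank '[[[0,0,0],[3.5,0.5,0],1],[[0,0,0],[3.5,0.5,0],1],[[0,0,0],[3,0.5,0],1],[[0,0,0],[2,0.45,0],1],[[0,0,0],[0.6,0.15,0],1],[[0,0,0],[0,0,0],1],[[0,0,0],[0,0,0],1]]';python3 - <<'E'
from plant import r
import cv2,numpy as np
for n in("top","scene"):
    c=r.capture(n);np.savez(f"{n}1.npz",**c);cv2.imwrite(f"pics/{n}1.png",c["color"][:,:,::-1])
s=cv2.imread("pics/scene1.png");t=cv2.imread("pics/top1.png")
a=cv2.resize(s[225:365,290:430],None,fx=4,fy=4,interpolation=cv2.INTER_CUBIC);b=cv2.resize(t[225:315,305:405],None,fx=2,fy=2)
a=np.hstack([a,np.zeros((560,200,3),np.uint8)]);a[:180,560:760]=b;cv2.imwrite("pics/c1.png",a)
E
python3 go.py .4705 -.190 .13 -82.3
```

```text
time_s: 6.5
tcp_pos: [0.468, -0.1903, 0.1324]
eef_rot: [180.0, 0.0, -82.3]
contact_force: [0.3, 0.0, -2.0]
gripper_width: 0.0122
gripper_force: 20.0
turn [-0.01  0.01  0.07] then shift cm (target frame) [ 0.04 -0.23  0.26] | F [-0.3 -0.  -2. ] t 6.6
```

View pics/c1.png

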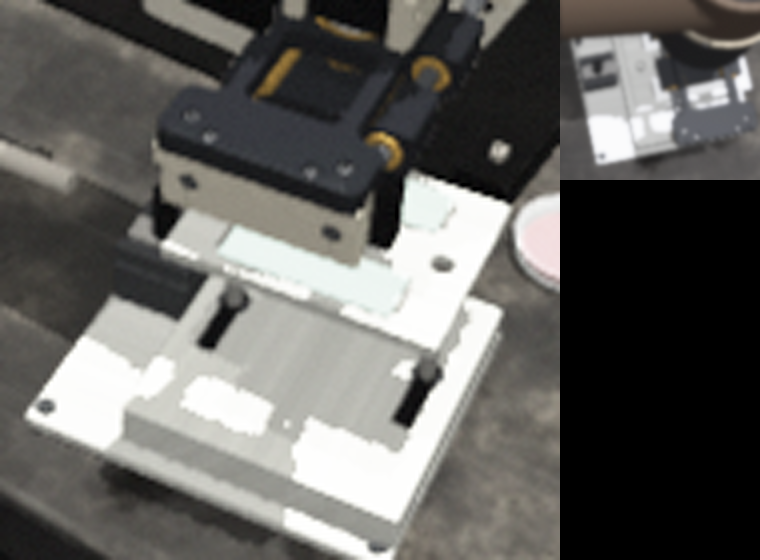

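The crop shows the tray held level above the bed: visible hole at (442,264), corners (510,203), (435,347), (160,247). The pegs are visible below. I'll work out tray minus pegs within this one camera.

Run:
```python
from h import *
from plant import r
sc=load("scene1");S=lambda a:np.array(a)/4+[290,225]-.375
px=S([(442,264),(510,203),(433,345),(160,247)])
s=r.get_state();zt=s["tcp_pos"][2]-.0375+.006
L=[[0,-.046,zt],[.045,-.06,zt],[-.045,-.06,zt],[-.045,.06,zt]]
f=least_squares(lambda p:(proj(sc,place(p,L))-px).ravel(),[.47,-.19,.13])
print("tray",f.x.round(4),np.degrees(f.x[2]),f.fun.reshape(-1,2).round(2))
h=place(f.x,L)[0];print("hole fit",h,"hole direct",back(sc,px[0],zt).round(4))
for u in S([(234,290),(428,362)]): print("peg tip now",back(sc,u,.048).round(4))
print("tcp",s["tcp_pos"].round(4))
# depth plane yaw/centre of tray top
for n in("scene1","top1"):
    c=load(n);z=c["range_z"];v,u=np.mgrid[:480,:640];K=c["intrinsics"];M=c["world_from_camera"]
    P=np.stack([(u-K[0,2])/K[0,0]*z,(v-K[1,2])/K[1,1]*z,z],-1)@M[:3,:3].T+M[:3,3]
    m=(z>0)&(np.linalg.norm(P[...,:2]-f.x[:2],axis=-1)<.1)&(abs(P[...,2]-zt)<.006)
    print(n,m.sum(),np.median(P[m][:,2]),cv2.minAreaRect((P[m][:,:2]*1000).astype(np.float32)))
```

```text
tray [ 0.467  -0.1908  0.1424] 8.156614776000081 [[-0.23 -0.62]
 [-0.23  0.32]
 [ 0.58  0.67]
 [-0.16 -0.43]]
hole fit [ 0.47349841 -0.23629944  0.10105746] hole direct [ 0.4725 -0.2373  0.1011]
peg tip now [ 0.4541 -0.1509  0.048 ]
peg tip now [ 0.4672 -0.2402  0.048 ]
tcp [ 0.4682 -0.1899  0.1326]
scene1 1675 0.09981612643874871 ((466.58795166015625, -191.14247131347656), (93.40077209472656, 121.33684539794922), 8.238855361938477)
top1 786 0.10144059820245444 ((463.9374084472656, -192.34051513671875), (78.83811950683594, 120.71642303466797), 7.582827568054199)
```

```bash
python3 go.py .4702 -.1913 .0885 -82.6
```

```text
turn [-0.01  0.01  0.37] then shift cm (target frame) [ 0.16 -0.18  4.41] | F [-0.3 -0.  -2. ] t 6.6
```

```bash
python3 -m crank '[[[0,0,0.35],[0.15,-0.18,1],1],[[0,0,0],[0,0,1],1],[[0,0,0],[0,0,1],1],[[0,0,0],[0,0,0.8],1],[[0,0,0],[0,0,0.6],1],[[0,0,0],[0,0,0],1],[[0,0,0],[0,0,0],1]]';python3 go.py .4702 -.1913 .083 -82.6
```

```text
time_s: 7.3
tcp_pos: [0.4702, -0.1921, 0.0885]
eef_rot: [180.0, -0.0, -82.6]
contact_force: [0.2, -0.3, -2.2]
gripper_width: 0.0119
gripper_force: 20.0
turn [ 0.02 -0.   -0.03] then shift cm (target frame) [-0.08 -0.01  0.55] | F [ 0.2 -0.3 -2.2] t 7.3
```

Descend gently in 0.5–1 mm rows, watching the force.

```bash
python3 -m crank '[[[0,0,0],[-0.07,0,0.1],1],[[0,0,0],[0,0,0.1],1],[[0,0,0],[0,0,0.05],1],[[0,0,0],[0,0,0],1]]';python3 -m crank '[[[0,0,0],[0,0,0.05],1],[[0,0,0],[0,0,0.05],1],[[0,0,0],[0,0,0],1]]';python3 -m crank '[[[0,0,0],[0,0,0.05],1],[[0,0,0],[0,0,0.05],1],[[0,0,0],[0,0,0],1]]'
```

```text
time_s: 7.7
tcp_pos: [0.4701, -0.1913, 0.0862]
eef_rot: [-180.0, -0.0, -82.6]
contact_force: [-0.8, 0.1, -2.2]
gripper_width: 0.0119
gripper_force: 20.0
time_s: 8.0
tcp_pos: [0.4701, -0.1913, 0.0851]
eef_rot: [-180.0, 0.0, -82.6]
contact_force: [-0.3, 0.8, -1.8]
gripper_width: 0.012
gripper_force: 20.0
time_s: 8.3
tcp_pos: [0.47, -0.1913, 0.084]
eef_rot: [-180.0, 0.0, -82.6]
contact_force: [0.3, 0.9, -2.1]
gripper_width: 0.0118
gripper_force: 20.0
```

```bash
python3 -m crank '[[[0,0,0],[0,0,0.05],1],[[0,0,0],[0,0,0.05],1],[[0,0,0],[0,0,0],1]]';python3 -m crank '[[[0,0,0],[0,0,0.05],1],[[0,0,0],[0,0,0.05],1],[[0,0,0],[0,0,0],1]]'|sed -n 2,4p
python3 - <<'E'
from plant import r
s=r.get_state();print(s["moment"].round(3),s["contact_force"].round(1))
E
```

```text
time_s: 8.6
tcp_pos: [0.4701, -0.1913, 0.083]
eef_rot: [-180.0, -0.0, -82.6]
contact_force: [0.0, 0.4, -1.5]
gripper_width: 0.0117
gripper_force: 20.0
tcp_pos: [0.47, -0.1913, 0.082]
eef_rot: [-180.0, 0.0, -82.6]
contact_force: [0.7, 0.8, -1.9]
[ 0.398 -0.297 -0.012] [ 0.7  0.8 -1.9]
```

```bash
for i in 1; do python3 -m crank '[[[0,0,0],[0,0,0.05],1],[[0,0,0],[0,0,0.05],1],[[0,0,0],[0,0,0],1]]'|sed -n 2,4p; done
python3 - <<'E'
from plant import r
import cv2,numpy as np
s=r.get_state();print(s["moment"].round(3),s["contact_force"].round(1))
c=r.capture("scene");np.savez("scene2.npz",**c)
cv2.imwrite("pics/c2.png",cv2.resize(c["color"][245:370,290:430,::-1],None,fx=4.5,fy=4.5,interpolation=cv2.INTER_CUBIC))
E
```

```text
tcp_pos: [0.4701, -0.1913, 0.081]
eef_rot: [-180.0, -0.0, -82.6]
contact_force: [0.4, 0.4, -1.8]
[ 0.463 -0.348  0.074] [ 0.4  0.4 -1.8]
```

View pics/c2.png

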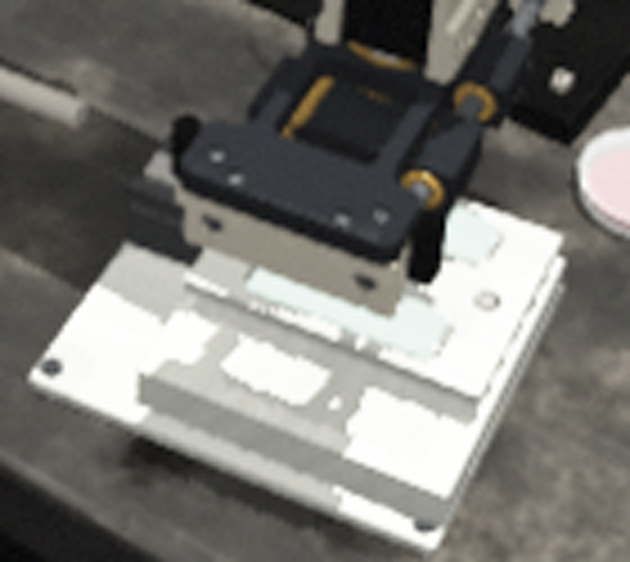

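The peg tip fills the visible hole at (488,300) and there is no contact force, so the pegs are entering. I'll keep going down gently.

```bash
python3 -m crank '[[[0,0,0],[0,0,0.1],1],[[0,0,0],[0,0,0.1],1],[[0,0,0],[0,0,0.1],1],[[0,0,0],[0,0,0],1]]'|sed -n 2,4p;python3 -m crank '[[[0,0,0],[0,0,0.1],1],[[0,0,0],[0,0,0.1],1],[[0,0,0],[0,0,0.1],1],[[0,0,0],[0,0,0],1]]'|sed -n 2,4p;python3 -m crank '[[[0,0,0],[0,0,0.1],1],[[0,0,0],[0,0,0.1],1],[[0,0,0],[0,0,0.1],1],[[0,0,0],[0,0,0],1]]'|sed -n 2,4p
```

```text
tcp_pos: [0.47, -0.1913, 0.0779]
eef_rot: [180.0, 0.0, -82.6]
contact_force: [1.2, 1.2, -2.8]
tcp_pos: [0.47, -0.1913, 0.0749]
eef_rot: [180.0, 0.0, -82.6]
contact_force: [0.1, 0.9, -3.1]
tcp_pos: [0.47, -0.1913, 0.0719]
eef_rot: [180.0, 0.0, -82.6]
contact_force: [1.1, 0.9, -2.3]
```

```bash
python3 -m crank '[[[0,0,0],[0,0,0.1],1],[[0,0,0],[0,0,0.1],1],[[0,0,0],[0,0,0.1],1],[[0,0,0],[0,0,0],1]]'|sed -n 2,4p;python3 -m crank '[[[0,0,0],[0,0,0.05],1],[[0,0,0],[0,0,0],1]]'|sed -n 2,4p;python3 -m crank '[[[0,0,0],[0,0,0.05],1],[[0,0,0],[0,0,0],1]]'|sed -n 2,4p
```

```text
tcp_pos: [0.47, -0.1913, 0.0689]
eef_rot: [180.0, 0.0, -82.6]
contact_force: [0.7, 0.3, -2.3]
tcp_pos: [0.47, -0.1913, 0.0685]
eef_rot: [-180.0, -0.0, -82.6]
contact_force: [1.5, 1.7, -1.5]
tcp_pos: [0.4701, -0.1913, 0.0681]
eef_rot: [-180.0, -0.0, -82.6]
contact_force: [0.7, 1.3, -2.2]
```

```bash
python3 -m crank '[[[0,0,0],[0,0,0.05],1],[[0,0,0],[0,0,0],1]]'|sed -n 2,4p;python3 -m crank '[[[0,0,0],[0,0,0.03],1],[[0,0,0],[0,0,0],1],[[0,0,0],[0,0,0],1]]'|sed -n 2,4p
```

```text
tcp_pos: [0.47, -0.1913, 0.0675]
eef_rot: [-180.0, -0.0, -82.6]
contact_force: [1.7, 1.7, -1.9]
tcp_pos: [0.47, -0.1913, 0.0675]
eef_rot: [-180.0, -0.0, -82.6]
contact_force: [-0.7, 2.4, 4.3]
```

Seated at the expected height with a light touch. Release and rise.

```bash
python3 -m crank '[[[0,0,0],[0,0,-0.03],0.4],[[0,0,0],[0,0,0],0.2],[[0,0,0],[0,0,0],0.2],[[0,0,0],[0,0,0],0.2],[[0,0,0],[0,0,0],0.2],[[0,0,0],[0,0,0],0.2]]';python3 -m crank '[[[0,0,0],[0,0,-1],0.2],[[0,0,0],[0,0,-2],0.2],[[0,0,0],[0,0,-3],0.2],[[0,0,0],[0,0,-3],1],[[0,0,0],[-5,0,0],1],[[0,0,0],[-5,0,0],1],[[0,0,0],[-5,0,0],1],[[0,0,0],[0,0,0],1]]'
python3 - <<'E'
from plant import r
import cv2,numpy as np
c=r.capture("scene");np.savez("scene3.npz",**c)
cv2.imwrite("pics/c3.png",cv2.resize(c["color"][255:365,290:430,::-1],None,fx=5,fy=5,interpolation=cv2.INTER_CUBIC))
c=r.capture("top");np.savez("top3.npz",**c)
E
```

```text
time_s: 12.35
tcp_pos: [0.47, -0.1913, 0.0675]
eef_rot: [180.0, 0.0, -82.6]
contact_force: [-0.1, 0.2, 0.2]
gripper_width: 0.0348
gripper_force: 0.0
time_s: 13.15
tcp_pos: [0.4507, -0.0381, 0.1589]
eef_rot: [-179.9, 0.0, -82.3]
contact_force: [0.3, -0.8, 0.0]
gripper_width: 0.002
gripper_force: 0.0
```

View pics/c3.png

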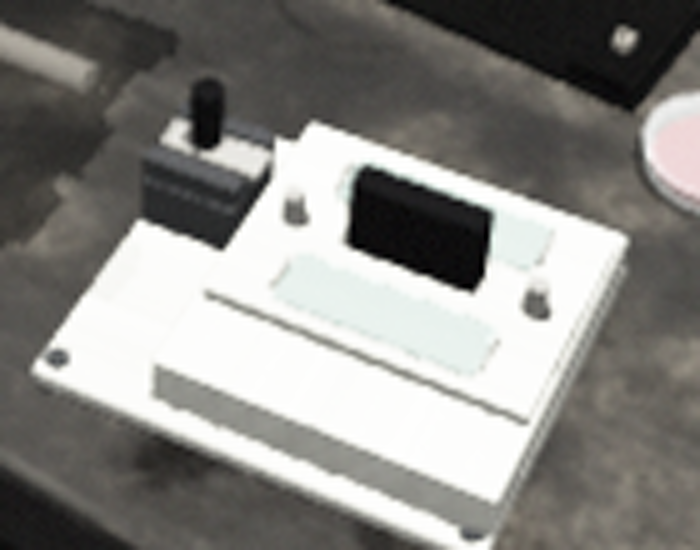

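Both pegs stand up through the holes (crop (295,205) and (537,300)) and the plate is flat on the bed. The knob is at (207,110) with the keeper still open. Next, place the closed fingers behind the knob.

```bash
python3 go.py .466 -.0735 .072 -82.3
```

```text
turn [-0.08  0.01 -0.12] then shift cm (target frame) [ 3.4  -1.06  8.65] | F [0.7 0.1 0.3] t 13.25
```

```bash
python3 -m crank '[[[0,0,0],[3.4,-1.06,0],1],[[0,0,0],[0,0,2],1],[[0,0,0],[0,0,2],1],[[0,0,0],[0,0,2],1],[[0,0,0],[0,0,1.5],1],[[0,0,0],[0,0,0.8],1],[[0,0,0],[0,0,0.3],1],[[0,0,0],[0,0,0],1]]';python3 -m crank '[[[0,0,0],[0.2,0,0],1],[[0,0,0],[0.2,0,0],1],[[0,0,0],[0.2,0,0],1],[[0,0,0],[0.2,0,0],1],[[0,0,0],[0.2,0,0],1],[[0,0,0],[0.2,0,0],1],[[0,0,0],[0.1,0,0],1],[[0,0,0],[0.1,0,0],1]]'|sed -n 2,4p
```

```text
time_s: 14.05
tcp_pos: [0.4658, -0.0755, 0.0716]
eef_rot: [180.0, -0.0, -82.7]
contact_force: [-0.2, -0.0, -0.4]
gripper_width: 0.0
gripper_force: 0.0
tcp_pos: [0.4675, -0.0887, 0.0716]
eef_rot: [-180.0, 0.0, -82.6]
contact_force: [0.2, 1.6, 1.0]
```

```bash
python3 -m crank '[[[0,0,0],[0.1,0,0],1],[[0,0,0],[0.1,0,0],1],[[0,0,0],[0.1,0,0],1],[[0,0,0],[0.1,0,0],1],[[0,0,0],[0.1,0,0],1],[[0,0,0],[0.1,0,0],1],[[0,0,0],[0.1,0,0],1],[[0,0,0],[0.1,0,0],1]]'|sed -n 2,4p;python3 -m crank '[[[0,0,0],[0.1,0,0],1],[[0,0,0],[0.1,0,0],1],[[0,0,0],[0.1,0,0],1],[[0,0,0],[0.1,0,0],1],[[0,0,0],[0.1,0,0],1],[[0,0,0],[0.1,0,0],1],[[0,0,0],[0.1,0,0],1],[[0,0,0],[0,0,0],1]]'|sed -n 2,4p
```

```text
tcp_pos: [0.4686, -0.0968, 0.0716]
eef_rot: [-180.0, -0.0, -82.6]
contact_force: [-1.1, 1.8, 0.8]
tcp_pos: [0.4694, -0.1038, 0.0716]
eef_rot: [-180.0, -0.0, -82.6]
contact_force: [-0.3, 2.8, 0.3]
```

```bash
python3 -m crank '[[[0,0,0],[0.1,0,0],1],[[0,0,0],[0.1,0,0],1],[[0,0,0],[0.1,0,0],1],[[0,0,0],[0,0,0],1]]'|sed -n 2,4p;python3 -m crank '[[[0,0,0],[0.05,0,0],1],[[0,0,0],[0.05,0,0],1],[[0,0,0],[0,0,0],1]]'|sed -n 2,4p
```

```text
tcp_pos: [0.4698, -0.1064, 0.0716]
eef_rot: [-180.0, 0.0, -82.7]
contact_force: [-0.9, 5.0, 0.7]
tcp_pos: [0.4699, -0.1067, 0.0715]
eef_rot: [-180.0, 0.1, -82.7]
contact_force: [-0.7, 11.1, 2.4]
```

The travel stalls and the force climbs, so the keeper is at its stop. Back off, rise and check.

```bash
python3 -m crank '[[[0,0,0],[-0.3,0,0],1],[[0,0,0],[-1,0,0],1],[[0,0,0],[-1,0,0],1],[[0,0,0],[0,0,-2],1],[[0,0,0],[0,0,-3],1],[[0,0,0],[0,0,-4],1],[[0,0,0],[-5,0,0],1],[[0,0,0],[-5,0,0],1]]'>/dev/null; python3 -m crank '[[[0,0,0],[-5,0,0],1],[[0,0,0],[0,0,0],1],[[0,0,0],[0,0,0],1]]'
python3 - <<'E'
from plant import r
from h import *
c=r.capture("scene");np.savez("scene4.npz",**c)
cv2.imwrite("pics/c4.png",cv2.resize(c["color"][255:365,290:430,::-1],None,fx=5,fy=5,interpolation=cv2.INTER_CUBIC))
fx=[.456,-.194,.1353]
for k in(0,.0185,.022): print(k,(proj(c,place(fx,[[.025,.09-k,.0705]]))[0]-[290,255])*5)
E
```

```text
time_s: 18.25
tcp_pos: [0.4472, 0.0655, 0.1616]
eef_rot: [180.0, -0.0, -82.4]
contact_force: [-0.3, -0.4, -0.0]
gripper_width: 0.0007
gripper_force: 0.0
0 [199.42905823  83.61137498]
0.0185 [245.87663856 100.60454995]
0.022 [254.742391   103.84814803]
```

View pics/c4.png

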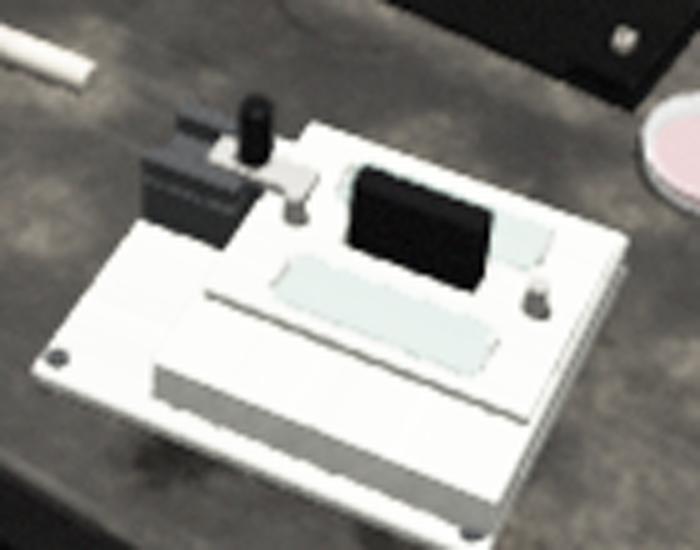

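The knob top is now at (257,100), which matches the home prediction of (255,104). The tongue lies over the tray's edge and the tray has not moved.

```bash
python3 -c "
from plant import r
print(r.close_job())"
```

```text
the job is handed in; nothing more can be done
None
```

The tray is seated flat on both pegs, the keeper is pushed to its stop over the tray's edge, and the job was handed in at about 18 s with the arm clear; the judge's verdict was not shown.

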